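Lift the stalled model car off the level crossing with tongs

TASK

On the model railway a small car has stopped on the level crossing in front of the waiting locomotive. Take up the steel tongs, close their rubber jaws on the two sides of that car where it stands, lift it off the crossing and finish holding it in the air in the tongs, wheels down and roughly level, its wheels higher than the locomotive's roof; the program ends while still holding it. Touch the car only with the tongs, do not push it along the road, and leave the other vehicles, the tree and the tools where they are.

Things in the scene. Friction and masses are not known exactly. Their poses are not given: they have to be found in the camera images.
- tongs: Steel spring tongs, 224 mm long, 92 g, lying on the board at the near side, left or right of the road, arms side by side, jaws roughly away from the robot. Origin: midway between the arms at the hand flats, at the underside, also the balance point; x forward to the jaws, y to the left arm, z up. Tail pin 89 mm behind, hanging ring to 109 mm. A spring opens them.
- tongs_jaws (a point): Midway between the rubber jaws, 100 mm ahead of the tongs' origin, 11 mm above their underside; axes as the tongs. Each jaw is 22 mm long, 22 mm high (from the tongs' underside up) and 8.5 mm thick. Gap between them: 72 mm at rest (hand flats 50 mm wide over the outside), 60 mm with the flats squeezed to 44 mm, 38 mm at 34 mm, shut at about 18 mm.
- tongs_left: Left arm of the tongs with its jaw: a steel strip standing on edge, 4 mm thick, 24 mm high at the hand, 22 mm farther forward. Its hand flat, the straight face to grip, runs from 28 mm behind to 26 mm ahead of the tongs' origin. Origin on its hinge at the tail, 85 mm behind and 8 mm left of the tongs' origin; turns with the arm. The spring resists at the hand with 3 N (rest) to 5 N (34 mm).
- tongs_right: Right arm of the tongs, mirror image of the left. Origin on its hinge at the tail, 85 mm behind and 8 mm right of the tongs' origin; turns with the arm. Both arms move together.
- car: The stalled car: a grey model saloon, 84 mm long, 38 mm wide, 31 mm high, about 70 g, wheels do not turn. It stands on the plank deck of the level crossing, pointing roughly across the rails, away from the robot. Origin between its wheels at their underside; x forward along its length, y to its left, z up. Its flat sides reach from 6 to 20 mm above the origin; the cabin above is 31 mm wide.
- crossing: Level crossing, fixed: plank deck 92 mm (x) by 150 mm (y), top 20 mm above the board, a 90 mm ramp down on the near and far side. Origin under the deck's centre at board level; x away from the robot along the road, rails along y. Sign posts 90 mm tall with 36 mm crosses stand 64 mm nearer and 118 mm to the right (-y), and 64 mm farther and 118 mm to the left.
- locomotive: Centre-cab shunting locomotive, 200 mm long (y), 62 mm wide, 96 mm high, standing on the track left or right of the crossing, fixed. Origin under its centre on the rail head, 20 mm above the board.
- locomotive_roof (a point): Top of the locomotive's cab roof, 116 mm above the board.
- boxcar: Boxcar, 210 mm long (y), 64 mm wide, 84 mm high, on the track on the other side of the crossing, fixed. Origin under its centre on the rail head, 20 mm above the board.
- van: Model van 98 x 38 x 42 mm parked on gravel at the near left, loose; leave alone. Origin between the wheels at their underside; x forward.
- pickup: Model pickup 108 x 38 x 37 mm parked on gravel at the near right, loose; leave alone. Origin between the wheels at their underside; x forward.
- tree: Model tree 85 mm tall, 40 mm across, on a 32 mm disc, standing loose just beyond the track, right of the road; leave alone. Origin at its foot.
- rubber_block: Rail cleaning block 80 x 30 x 24 mm, rubber and wood, lying on the near side, on the other side of the road from the tongs, loose; leave alone. Origin under its centre.
- oiler: Oil bottle 75 mm tall, 28 mm across, standing nearest the robot, right of the screwdriver, loose; leave alone. Origin under its centre.
- screwdriver: Screwdriver 160 mm long, lying crosswise nearest the robot, left of the oil bottle, loose; leave alone. Origin on its underside.
Things that resemble listed ones, but are neither listed nor needed, are in the scene too. Leave any yellow look-alike of the car alone. There is more than one size of the tongs; the one meant has the size given above.

How it is judged:
By the outcome, as a careful person would: the job done as asked, in the order asked, and still so for the second after the job is handed in, while the arm keeps its last pose, push and grip.
It also fails if it takes over 40 s, if anything falls off the work surface, if the arm or the gripper's body presses on something with over 40 N, if the wrist force passes 120 N, or if a joint passes its speed limit or range.

ROBOT

A 6-joint arm with a two-finger parallel gripper is mounted at the origin on the work surface. World frame = base frame: x ahead of the robot, y to its left, z up, the work surface at z = 0. Lengths are in m, angles in rad, forces in N, time in s.
With the tool pointing down it reaches from about 0.35 to 0.85 m from the base axis. Payload 8.1 kg.
Tool frame: the origin (TCP) lies at the very end of the fingers, on their centre line; the grasp point (between the pads) lies behind it (bot.hold_point_z is the z of the grasp point in the tool frame, in m); z points along the fingers, y is the line along which they close (so a half turn about z gives the same grasp; the last joint's range is limited). The gripper opens to 93 mm and grips with 3 to 60 N. Pads are 15 mm wide; open, the fingers measure 128 mm over their backs; the gripper's body (75 mm by 188 mm) begins 65 mm behind the grasp point.
Start: joints at [-1.378, 0.13, 1.488, -0, 1.523, -0.085], TCP at [0.165, -0.577, 0.219] pointing down, gripper open.
Joint ranges: [-2.96, 2.96], [-0.89, 2.26], [0.02, 2.5], [-1.34, 4.48], [0, 2.73], [-2.66, 2.66]. Speed limits (rad/s): [2.39, 2.39, 2.79, 3.14, 3.14, 3.14].

INTERFACE

Orientations are given as a unit quaternion [w, x, y, z].
In Python, from station import bot, viewer gives the robot as it stands.
- The arm moves only by the tool apply_moves, never from a script. Its argument "deltas" is a list that holds one entry, the list of rows, each a list of 5 numbers: the gripper's target within -1 to 1 (fully open at 1, half-way at 0, shut at -1), then the shift along the tool's x, y, z in cm, then the turn about the tool's z in rad. In form: [[[grip, x, y, z, yaw], ...]]. A call has 1 to 10 rows; each row is the pose to reach, as a shift and turn from the pose commanded when the call began, along the tool's axes at that moment; what a row does not reach only later rows make up. A row lasts 1/8 s, in which the tool goes at most 62.5 mm and 10.7 degrees, less where a joint would pass 70% of its speed; a pose out of reach is approached as far as the arm can. A call with a gripper value outside its range is refused whole. The fingers move at their own pace and stop on an object; "squeeze" is the grip in N (left out, the last holds). Time passes only in rows, so rows that repeat a pose let the fingers close. It gives the time, the measured TCP pose, the force, the opening and the grip force at its end, in the units of the state.
- bot.get_obs(): the state, without advancing time (a new reading comes with each control period).
- viewer.camera(name): name is "side" or "top" or "wrist"; returns the picture (420x560x3 uint8, red, green, blue); there is no depth.
- viewer.camera_info(name): a dict with "fx", "fy", "cx", "cy" (pixels), "k1" (the pictures are not rectified: a ray, as slopes to the right and down, at radius r is drawn at 1 + k1 r^2 times it, then the intrinsics apply), "origin" and "orientation" of the camera in the world; the wrist camera has in their place "T_tool_cam" (4x4, takes a point from camera to tool coordinates, whose origin is the TCP and whose axes are the flange's). Camera axes: x right, y up, looking along -z (the intrinsics and any distortion apply to the point x, -y, -z); pixel columns grow to the right and rows downward; lengths in m; the calibration is good to about 2 mm. A picture is of the moment at which its call begins: read the wrist's pose just before it. camera_info takes no time and is no camera call.
- bot.sign_off(): hands the job in; it is judged then, once.
Trained networks look in the newest picture that a camera, given by its name, has taken for a name from the list of things; names that differ only in an ending like _2 or _b are one class to them, and where a whole thing is asked for, a point or a joint stands for the part that bears it (a point fixed in the world has none). Each returns a list of dicts, best first, with "confidence" (0 to 1); they miss things now and then, are a little off and sometimes report something else, mostly with a low value. They report only what shows in the picture. A call takes as long as a camera call. They do not tell look-alikes from the thing itself.
- viewer.boxes_of(camera, name): "at" ([x, y, z] in m, in world coordinates, good to about 4 mm: the middle of the surface that is visible of it).
The state is a dict: "clock": time; "joint_pos": joint angles; "joint_vel": joint speeds; "joint_efforts": joint torques, N m; "eef_pos": TCP position; "tcp_rot": TCP orientation; "contact_force": force on the tool from outside, world axes, zero at the start; "ft_torque": the same for the moment, N m; "grip_width": finger opening in m; "grip_force": force on a finger pad.
Only numpy, scipy, OpenCV 4.12 (cv2) and the standard library are available. Lean on these libraries where they do the work, as an engineer would, in place of code of your own. Each camera call takes 0.05 s, during which the arm holds its last target. There are 200 camera calls.

## Working session

There is one attempt and no reset: what is moved stays moved. The work goes in short steps, Python scripts to look and compute and a tool call to move; the robot and the scene stay as the last step left them, time stands still between calls to the robot, and variables do not carry over. Pictures are saved under pics/ and viewed, at most 10 in all, crops included, and the job is handed in when it is done.

Besides the shell and the picture viewer there is one more tool, called in YAML: its name, and indented under it one key for each argument. apply_moves: Moves the arm, as the interface text tells. Its arguments: {"type":"object","properties":{"deltas":{"type":"array","items":{"type":"array","items":{"type":"array","items":{"type":"number"}}}},"squeeze":{"type":"number"}},"required":["deltas"]}

```bash
mkdir -p pics; ls; cat > h.py <<'E'
import numpy as np, cv2
from scipy.spatial.transform import Rotation as R
from station import bot, viewer
def q2R(q): return R.from_quat([q[1],q[2],q[3],q[0]]).as_matrix()
def cam(name,obs=None):
    i=viewer.camera_info(name)
    if 'T_tool_cam' in i:
        o=obs or bot.get_obs(); T=np.array(i['T_tool_cam']); Rt=q2R(o['tcp_rot'])
        return i,Rt@T[:3,:3],Rt@T[:3,3]+np.array(o['eef_pos'])
    return i,q2R(i['orientation']),np.array(i['origin'])
def px2w(c,u,v,z):
    i,Rm,t=c; x=(u-i['cx'])/i['fx']; y=(v-i['cy'])/i['fy']
    a,b=x,y
    for _ in range(20):
        s=1+i['k1']*(a*a+b*b); a,b=x/s,y/s
    d=Rm@np.array([a,-b,-1]); return t+d*(z-t[2])/d[2]
def w2px(c,p):
    i,Rm,t=c; q=Rm.T@(np.array(p)-t); a,b=q[0]/-q[2],-q[1]/-q[2]
    s=1+i['k1']*(a*a+b*b); return np.array([i['fx']*a*s+i['cx'],i['fy']*b*s+i['cy']])
def snap(name,f):
    im=viewer.camera(name); cv2.imwrite('pics/'+f,im[:,:,::-1]); return im
E
python3 - <<'E'
from h import *
np.set_printoptions(precision=4,suppress=True)
a=snap('top','top0.png'); c=cam('top'); print(c)
for n in ['tongs','tongs_jaws','car','crossing','locomotive','boxcar','van','pickup','tree','rubber_block','oiler','screwdriver']:
    for d in viewer.boxes_of('top',n)[:4]: print(n,np.round(d['at'],3),round(d['confidence'],2),w2px(c,d['at']).round())
print(bot.hold_point_z,bot.get_obs())
E
```

```text
pics
({'fx': 513.0290250709866, 'fy': 513.0290250709866, 'cx': 282.9535115365241, 'cy': 212.22803019047907, 'k1': -0.03809134598229988, 'origin': array([ 0.2982, -0.0057,  1.3762]), 'orientation': array([ 0.7077,  0.0529, -0.0422, -0.7032])}, array([[ 0.0074,  0.9909, -0.1341],
       [-0.9999,  0.0053, -0.0155],
       [-0.0146,  0.1342,  0.9909]]), array([ 0.2982, -0.0057,  1.3762]))
tongs [0.312 0.426 0.014] 0.79 [128. 275.]
tongs [0.452 0.269 0.02 ] 0.62 [188. 223.]
tongs_jaws [0.45  0.269 0.017] 0.77 [188. 223.]
tongs_jaws [0.308 0.423 0.012] 0.45 [129. 277.]
car [0.481 0.095 0.024] 0.96 [253. 212.]
car [ 0.236 -0.338  0.02 ] 0.84 [418. 307.]
car [ 0.63  -0.069  0.046] 0.74 [315. 156.]
crossing [ 0.526 -0.055  0.003] 0.93 [309. 197.]
locomotive [0.63  0.359 0.087] 0.78 [151. 151.]
locomotive [ 0.491 -0.454  0.02 ] 0.21 [459. 210.]
boxcar [ 0.638 -0.319  0.104] 0.65 [414. 148.]
boxcar [0.458 0.307 0.021] 0.35 [174. 220.]
van [0.485 0.444 0.04 ] 0.87 [121. 209.]
pickup [ 0.492 -0.454  0.02 ] 0.78 [459. 209.]
tree [ 0.701 -0.188  0.066] 0.62 [361. 128.]
tree [ 0.629 -0.07   0.042] 0.47 [315. 157.]
tree [0.629 0.359 0.084] 0.18 [151. 152.]
rubber_block [ 0.408 -0.251  0.024] 0.56 [384. 240.]
oiler [ 0.358 -0.095  0.048] 0.5 [325. 258.]
screwdriver [0.355 0.042 0.024] 0.93 [273. 260.]
-0.0188 {'clock': 0.65, 'joint_pos': array([-1.3784,  0.1304,  1.4882, -0.    ,  1.523 , -0.0854]), 'joint_vel': array([ 0.0007,  0.0004, -0.0007,  0.0001, -0.0004,  0.0003]), 'joint_efforts': array([ -0.0002, -55.9509, -49.1889,   0.0768,   0.0224,  -0.    ]), 'eef_pos': array([ 0.1646, -0.577 ,  0.2187]), 'tcp_rot': array([ 0.    ,  0.9904,  0.1385, -0.    ]), 'contact_force': array([-0.37  , -0.3799, -0.7693]), 'ft_torque': array([-0.0629,  0.0074, -0.0091]), 'grip_force': 0.0, 'grip_width': 0.09300513174494185}
```

View pics/top0.png

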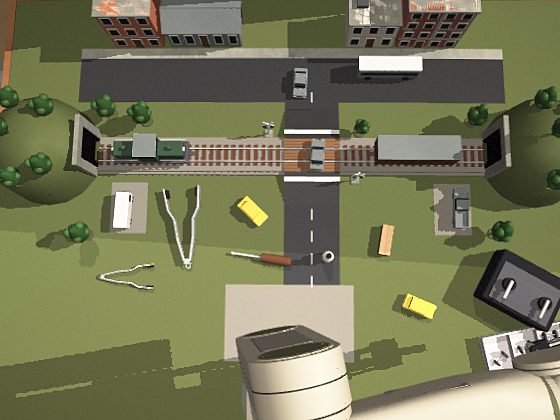

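```bash
python3 - <<'E'
import cv2
a=cv2.imread('pics/top0.png')
b=cv2.resize(a[130:310,90:350],None,fx=3,fy=3,interpolation=cv2.INTER_CUBIC)
cv2.imwrite('pics/crop0.png',b)
E
```

```text
(no output)
```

View pics/crop0.png

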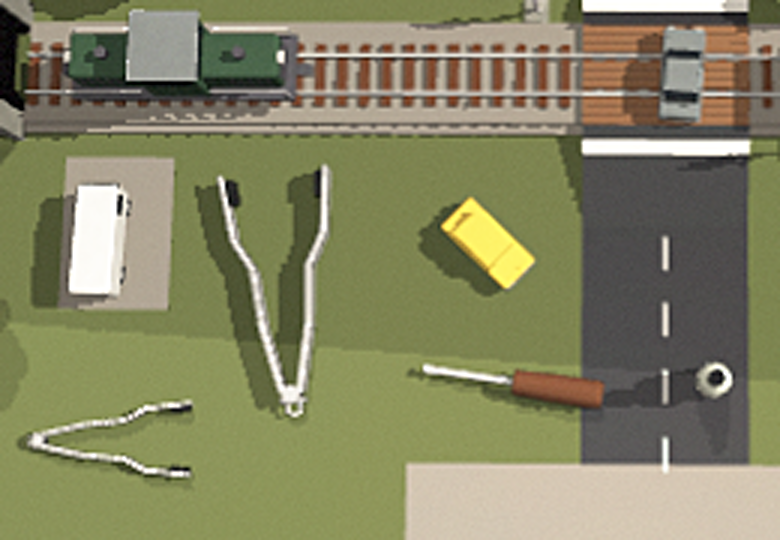

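The listed tongs are the large pair: ring at px (188,268), jaws at (164,190) and (198,186), about 210 mm long. The small pair at (128,277) is the wrong size. Candidates for the car:
- **Chosen:** the grey car on the deck at (317,155), in front of the green loco.
- **Rejected:** the grey car on the far road at (300,82), and the yellow ones at (253,212) and (420,307).

The crop confirms both choices.

```bash
python3 - <<'E'
from h import *
np.set_printoptions(precision=4,suppress=True)
c=cam('top')
f=lambda u,v,z:px2w(c,90+u/3,130+v/3,z)
ring=f(293,413,.012); L=f(219,180,.02);Rj=f(325,167,.02)
m=(L+Rj)/2; d=m-ring; psi=np.arctan2(d[1],d[0]); print('len',np.linalg.norm(d[:2]),'span',np.linalg.norm((L-Rj)[:2]),'psi',psi)
o=ring+d/np.linalg.norm(d)*.109; print('ring',ring,'origin',o)
print('car nose/tail',f(684,30,.035),f(682,117,.035))
print(viewer.camera_info('wrist'))
o0=bot.get_obs(); Rt=q2R(o0['tcp_rot']); print('shift cm',Rt.T@(np.array([o[0],o[1],.2])-o0['eef_pos'])*100, 'yawnow',np.arctan2(Rt[1,0],Rt[0,0]))
E
```

```text
len 0.21520039729106646 span 0.09627312516225985 psi 0.11300690322100526
ring [0.3327 0.2677 0.012 ] origin [0.441 0.28  0.016]
car nose/tail [ 0.6762 -0.0776  0.035 ] [ 0.5965 -0.0756  0.035 ]
{'fx': 368.2118382110908, 'fy': 368.2118382110908, 'cx': 273.6884818382639, 'cy': 210.38503628017253, 'k1': 0.022044165358768218, 'T_tool_cam': array([[ 0.    ,  0.9672,  0.2542,  0.07  ],
       [ 1.    ,  0.0002, -0.0007,  0.0001],
       [-0.0007,  0.2542, -0.9672, -0.1662],
       [ 0.    ,  0.    ,  0.    ,  1.    ]])}
shift cm [ 50.0841 -74.8318   1.8633] yawnow 0.27783038929404946
```

apply_moves:
  deltas:
    - [[1,4.5,-4.2,0,0],[1,9,-8.5,0,0.05],[1,13.5,-12.7,0,0.1],[1,18,-17,0,0.16],[1,22.5,-21.2,0,0.16],[1,27,-25.5,0,0.16],[1,31.5,-29.8,0,0.16],[1,36.2,-34.1,0,0.16],[1,38.2,-40,0,0.16],[1,40.2,-46,0,0.16]]

```text
clock: 1.9
eef_pos: [0.425, -0.024, 0.2188]
tcp_rot: [0.0, 0.998, 0.059, 0.0]
contact_force: [0.1, 0.3, 0.3]
grip_width: 0.093
grip_force: 0.0
```

apply_moves:
  deltas:
    - [[1,2.5,-5,0,0],[1,5,-11,0,0],[1,6,-17,0,0],[1,6,-23,0,0],[1,6,-28,2,0],[1,6,-28,2,0],[1,6,-28,2,0]]

```text
clock: 2.78
eef_pos: [0.4516, 0.2588, 0.1987]
tcp_rot: [0.0, 0.998, 0.059, -0.0]
contact_force: [0.6, -0.3, -0.2]
grip_width: 0.0932
grip_force: 0.0
```

```bash
python3 - <<'E'
from h import *
o=bot.get_obs(); print(o['clock'],o['eef_pos'],o['tcp_rot'],o['joint_pos'])
snap('wrist','w1.png'); c=cam('wrist',o)
for n in ['tongs','tongs_jaws','tongs_left','tongs_right']:
    for d in viewer.boxes_of('wrist',n)[:2]: print(n,np.round(d['at'],3),round(d['confidence'],2),w2px(c,d['at']).round())
E
```

```text
2.775 [0.45161277 0.25884358 0.19871095] [ 2.97876563e-04  9.98243659e-01  5.92410966e-02 -3.23796797e-05] [ 4.22314663e-01 -7.51600742e-02  1.73394188e+00 -5.35986519e-04
  1.48308296e+00  1.87460640e+00]
tongs [0.325 0.45  0.006] 0.86 [ 79. 283.]
tongs [0.472 0.285 0.023] 0.66 [248. 166.]
tongs_jaws [0.322 0.448 0.006] 0.72 [ 81. 285.]
tongs_jaws [0.466 0.283 0.024] 0.67 [249. 172.]
tongs_left [0.318 0.444 0.011] 0.75 [ 82. 292.]
tongs_left [0.475 0.317 0.024] 0.61 [214. 158.]
tongs_right [0.48  0.256 0.026] 0.89 [280. 161.]
tongs_right [0.292 0.462 0.003] 0.63 [ 69. 308.]
```

View pics/w1.png

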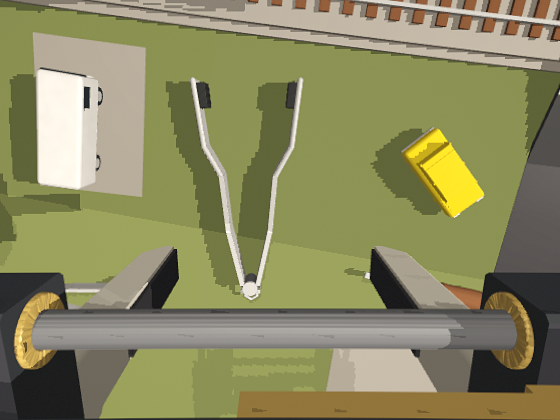

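Large tongs: tail pin at (250,290), jaw tips at (194,80) and (299,79). The jaws point away from the robot, and the fingers straddle the pair with room to spare.

```bash
python3 - <<'E'
from h import *
np.set_printoptions(precision=4,suppress=True)
o=bot.get_obs(); c=cam('wrist',o)
p=px2w(c,250,290,.022); L=px2w(c,194,80,.022); Rr=px2w(c,300,79,.022)
m=(L+Rr)/2; d=m-p; psi=np.arctan2(d[1],d[0]); print('len(200)',np.linalg.norm(d[:2]),'span(~89)',np.linalg.norm((L-Rr)[:2]),'psi',psi)
org=p+d/np.linalg.norm(d)*.089; print(org)
print('flat left/right px',w2px(c,org+[-.025*np.sin(psi),.025*np.cos(psi),0]),w2px(c,org-[-.025*np.sin(psi),.025*np.cos(psi),0]))
Rt=q2R(o['tcp_rot']); yaw=np.arctan2(Rt[1,0],Rt[0,0])
print('shift cm',Rt.T@(np.array([org[0],org[1],.005])-o['eef_pos'])*100,'yaw turn',yaw-psi)
E
```

```text
len(200) 0.20304454188306256 span(~89) 0.09325481587984517 psi 0.11244763337291425
[0.4347 0.2798 0.022 ]
flat left/right px [222.8072 205.2875] [274.8596 205.4605]
shift cm [-1.5237 -2.347  19.4299] yaw turn 0.0034956755833343567
```

apply_moves:
  deltas:
    - [[1,-1.5,-2.3,5,0],[1,-1.5,-2.3,10,0],[1,-1.5,-2.3,14,0],[1,-1.5,-2.3,17,0],[1,-1.5,-2.3,19,0],[1,-1.5,-2.3,19.4,0],[1,-1.5,-2.3,19.4,0]]

```text
clock: 3.9
eef_pos: [0.4346, 0.28, 0.0053]
tcp_rot: [-0.0, 0.998, 0.059, 0.0]
contact_force: [0.9, 0.6, 0.1]
grip_width: 0.0929
grip_force: 0.0
```

```bash
python3 - <<'E'
from h import *
o=bot.get_obs(); print(o['clock'],o['eef_pos'],o['contact_force'])
snap('wrist','w2.png')
E
```

```text
3.9 [0.43460692 0.28003357 0.0053163 ] [0.90898304 0.62430034 0.09827142]
```

View pics/w2.png

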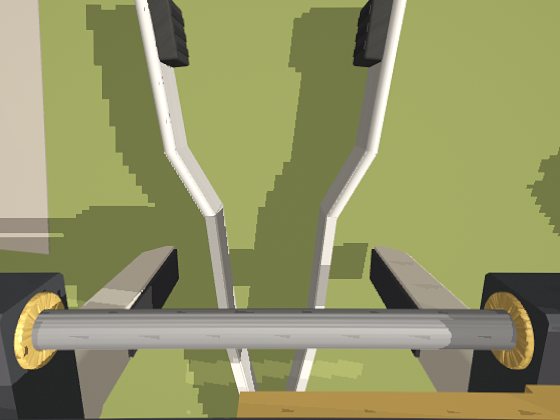

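The tongs are centred between the fingers (arms at x≈225 and 322, fingers at 178 and 370). I'll close partway and lift a little.

apply_moves:
  deltas:
    - [[0.3,0,0,0,0],[0.05,0,0,0,0],[-0.08,0,0,0,0],[-0.08,0,0,0,0],[-0.08,0,0,0,0]]
  squeeze: 15

```text
clock: 4.58
eef_pos: [0.434, 0.2803, 0.0047]
tcp_rot: [-0.0, 0.998, 0.059, -0.0]
contact_force: [0.4, 0.5, 0.5]
grip_width: 0.0477
grip_force: 3.5
```

apply_moves:
  deltas:
    - [[-0.08,0,0,-1,0],[-0.08,0,0,-3,0],[-0.08,0,0,-6,0],[-0.08,0,0,-10,0],[-0.08,0,0,-14,0],[-0.08,0,0,-14,0]]

```text
clock: 5.32
eef_pos: [0.4366, 0.2815, 0.1495]
tcp_rot: [-0.002, 0.998, 0.059, 0.004]
contact_force: [0.5, -0.2, -0.8]
grip_width: 0.0429
grip_force: 3.7
```

```bash
python3 - <<'E'
from h import *
np.set_printoptions(precision=4,suppress=True)
o=bot.get_obs(); print(o['clock'],o['eef_pos'],o['grip_width'],o['grip_force'])
w=viewer.camera('wrist'); s=viewer.camera('side')
cv2.imwrite('pics/ws.png',cv2.resize(np.hstack([w,s])[:,:,::-1],(800,300),interpolation=cv2.INTER_AREA))
for n in ['car','crossing']:
  for d in viewer.boxes_of('side',n)[:3]: print('side',n,np.round(d['at'],3),round(d['confidence'],2))
E
```

```text
5.325 [0.4366 0.2815 0.1495] 0.04290266585217137 3.7152793630957603
side car [ 0.621 -0.06   0.041] 0.68
side car [0.472 0.098 0.02 ] 0.57
side crossing [ 0.48  -0.051 -0.001] 0.67
side crossing [ 0.615 -0.296  0.089] 0.38
```

View pics/ws.png

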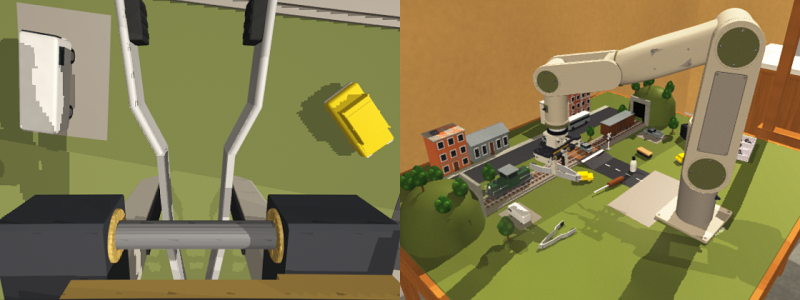

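Tongs held in the fingers; side view shows them carried clear and level. Next I'll hover over the car.

apply_moves:
  deltas:
    - [[-0.08,0.5,3,0,0],[-0.08,1,8,0,0.02],[-0.08,2,13,0,0.05],[-0.08,2.8,18,0,0.08],[-0.08,3.6,23,0,0.11],[-0.08,4.4,28,0,0.14],[-0.08,5.2,33,0,0.14],[-0.08,5.6,36,0,0.14],[-0.08,5.6,36.6,0,0.14],[-0.08,5.6,36.6,0,0.14]]

```text
clock: 6.78
eef_pos: [0.5317, -0.0763, 0.1434]
tcp_rot: [-0.0, 1.0, -0.011, -0.001]
contact_force: [0.4, -0.2, -1.2]
grip_width: 0.0429
grip_force: 3.7
```

```bash
python3 - <<'E'
from h import *
np.set_printoptions(precision=4,suppress=True)
o=bot.get_obs(); print(o['clock'],o['eef_pos'],o['grip_width'],o['grip_force'])
snap('wrist','w3.png'); c=cam('wrist',o); Rt=q2R(o['tcp_rot']);print(np.arctan2(Rt[1,0],Rt[0,0]))
for n in ['car','tongs_jaws']:
  for d in viewer.boxes_of('wrist',n)[:2]: print(n,np.round(d['at'],3),round(d['confidence'],2),w2px(c,d['at']).round())
E
```

```text
6.775 [ 0.5317 -0.0763  0.1434] 0.042917541454921014 3.7157056108117104
-0.0228945133879124
car [ 0.633 -0.071  0.05 ] 0.79 [261.  65.]
car [0.498 0.103 0.024] 0.68 [ 56. 249.]
tongs_jaws [ 0.595 -0.066  0.163] 0.77 [243. 132.]
tongs_jaws [ 0.559 -0.069  0.008] 0.37 [264. 167.]
```

View pics/w3.png

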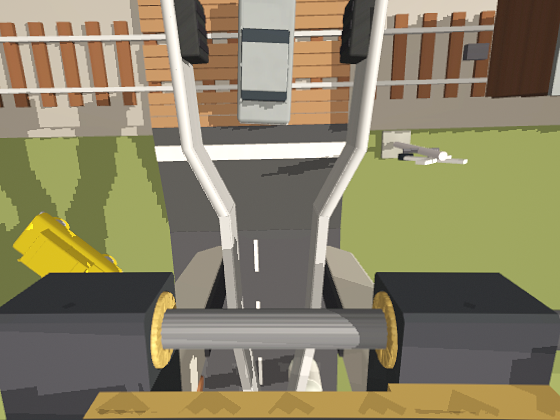

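The car is on the deck, rear corners at (239,122) and (290,124), pointing up the image. The jaws straddle it slightly to the right, with inner faces at u≈208 and 342. The post is at (440,155), clear on the right.

```bash
python3 - <<'E'
from h import *
np.set_printoptions(precision=4,suppress=True)
im=cv2.imread('pics/w3.png'); cv2.imwrite('pics/w3c.png',cv2.resize(im[0:150,180:380],None,fx=4,fy=4,interpolation=cv2.INTER_CUBIC))
o=bot.get_obs(); c=cam('wrist',o)
for z in (.035,.042):
  rl,rr,fl,fr=[px2w(c,*p,z) for p in [(239,118),(290,120),(241,6),(295,6)]]
  print(z,'rear',rl,rr,'front',fl,fr,'w',rl[1]-rr[1],fl[1]-fr[1],'yaw',np.arctan2(*((fl+fr-rl-rr)[1::-1])))
# jaw inner faces at z ~ top of jaws
zt=o['eef_pos'][2]-.005+.022
print('jaws',px2w(c,208,62,zt),px2w(c,342,62,zt))
E
```

```text
0.035 rear [ 0.5996 -0.052   0.035 ] [ 0.5974 -0.0889  0.035 ] front [ 0.6721 -0.0567  0.035 ] [ 0.6713 -0.093   0.035 ] w 0.036919844444968014 0.0362083792295331 yaw -0.05952516034840892
0.042 rear [ 0.5997 -0.0527  0.042 ] [ 0.5975 -0.0886  0.042 ] front [ 0.6703 -0.0573  0.042 ] [ 0.6696 -0.0926  0.042 ] w 0.0359812639139951 0.035287885649079906 yaw -0.05952516034840885
jaws [ 0.6215 -0.0528  0.1612] [ 0.6204 -0.1033  0.1612]
```

View pics/w3c.png

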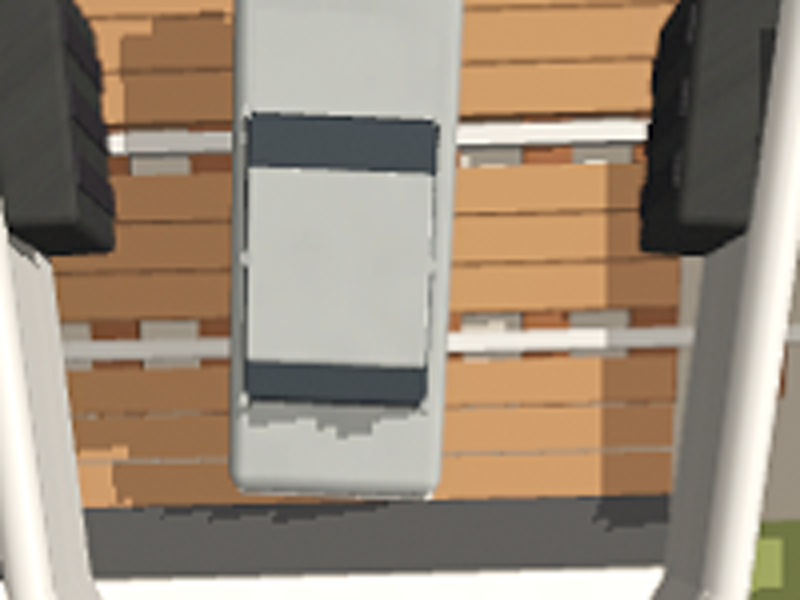

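apply_moves:
  deltas:
    - [[-0.08,0.5,-0.8,1,0.032],[-0.08,0.5,-0.8,4,0.032],[-0.08,0.5,-0.8,6,0.032],[-0.08,0.5,-0.8,6,0.032],[-0.08,0.5,-0.8,6,0.032]]

```text
clock: 7.55
eef_pos: [0.5383, -0.0683, 0.0856]
tcp_rot: [0.0, 1.0, -0.027, 0.001]
contact_force: [-0.1, 1.0, -0.8]
grip_width: 0.0427
grip_force: 3.7
```

```bash
python3 - <<'E'
from h import *
np.set_printoptions(precision=4,suppress=True)
o=bot.get_obs(); print(o['clock'],o['eef_pos'],o['grip_width'],o['grip_force'])
im=snap('wrist','w4.png')[:,:,::-1]; c=cam('wrist',o); Rt=q2R(o['tcp_rot']);print(np.arctan2(Rt[1,0],Rt[0,0]))
s=viewer.camera('side')[:,:,::-1]; cs=cam('side'); u,v=w2px(cs,[.6,-.05,.05]).astype(int); print(u,v)
a=cv2.resize(im[0:150,160:390],(690,450)); v0=max(v-40,0);u0=max(u-60,0)
cv2.imwrite('pics/w4c.png',np.vstack([cv2.resize(im[0:100,160:390],(690,300)),cv2.resize(s[v0:v0+75,u0:u0+172],(690,300),interpolation=cv2.INTER_CUBIC)]))
E
```

```text
7.55 [ 0.5383 -0.0683  0.0856] 0.04273583634437529 3.715357594192028
-0.05329986498890602
262 207
```

View pics/w4c.png

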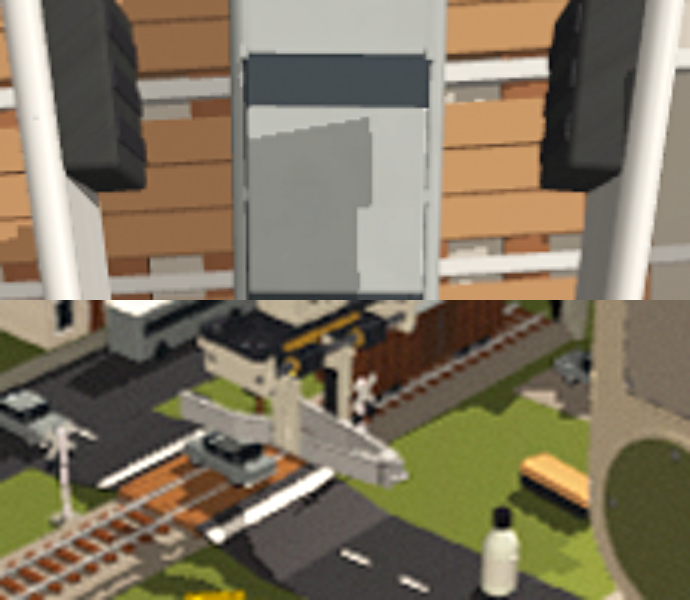

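Jaw inner faces are at u≈143 and 543 and the car's sides at 234 and 440: centred within 1 mm, parallel, and the tongs look level. Going down.

apply_moves:
  deltas:
    - [[-0.08,-0.1,-0.1,1.5,0],[-0.08,-0.1,-0.1,3,0],[-0.08,-0.1,-0.1,4.3,0],[-0.08,-0.1,-0.1,5,0],[-0.08,-0.1,-0.1,5.4,0],[-0.08,-0.1,-0.1,5.4,0],[-0.08,-0.1,-0.1,5.4,0]]

```text
clock: 8.52
eef_pos: [0.5373, -0.0679, 0.0312]
tcp_rot: [0.0, 1.0, -0.027, 0.0]
contact_force: [0.5, 0.7, -1.4]
grip_width: 0.0427
grip_force: 3.7
```

```bash
python3 - <<'E'
from h import *
o=bot.get_obs(); print(o['clock'],o['eef_pos'],o['contact_force'],o['ft_torque'])
im=snap('wrist','w5.png')[:,:,::-1]
s=viewer.camera('side')[:,:,::-1]
cv2.imwrite('pics/w5c.png',np.vstack([cv2.resize(im[0:100,160:390],(690,300)),cv2.resize(s[165:240,202:374],(690,300),interpolation=cv2.INTER_CUBIC)]))
E
```

```text
8.525 [ 0.5373309  -0.0678571   0.03116478] [ 0.46711196  0.73811703 -1.43681635] [ 0.05801809 -0.01922393  0.00372176]
```

View pics/w5c.png

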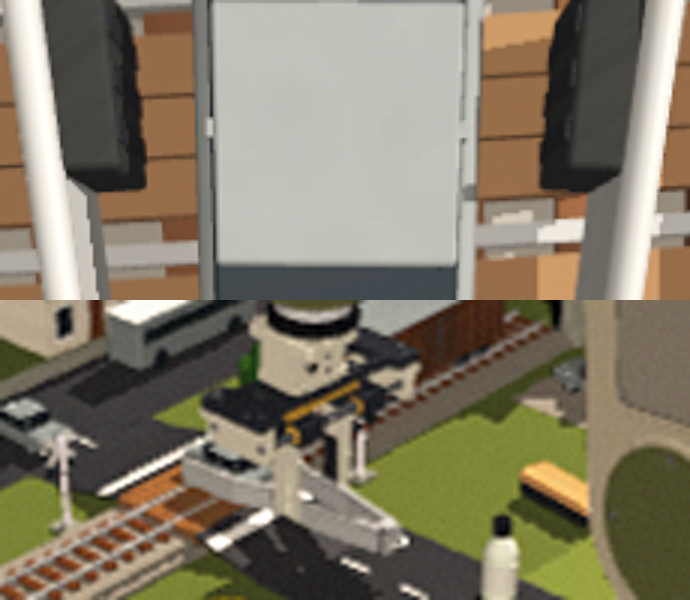

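Jaws bracket the car (143/543 around 197/478), touching nothing. Closing on it.

apply_moves:
  deltas:
    - [[-0.12,0,-0.06,0,0],[-0.16,0,-0.06,0,0],[-0.2,0,-0.06,0,0],[-0.24,0,-0.06,0,0],[-0.28,0,-0.06,0,0],[-0.35,0,-0.06,0,0],[-0.5,0,-0.06,0,0],[-0.5,0,-0.06,0,0],[-0.5,0,-0.06,0,0]]
  squeeze: 30

```text
clock: 9.75
eef_pos: [0.5369, -0.0671, 0.0306]
tcp_rot: [-0.0, 1.0, -0.027, -0.0]
contact_force: [0.5, 0.2, -1.1]
grip_width: 0.0338
grip_force: 30.0
```

apply_moves:
  deltas:
    - [[-0.5,0,0,-0.3,0],[-0.5,0,0,-1,0],[-0.5,0,0,-2,0],[-0.5,0,0,-3.5,0],[-0.5,0,0,-5.5,0],[-0.5,0,0,-8,0],[-0.5,0,0,-10.5,0],[-0.5,0,0,-12.5,0],[-0.5,0,0,-14,0],[-0.5,0,0,-15,0]]

```text
clock: 11.0
eef_pos: [0.537, -0.0672, 0.1816]
tcp_rot: [0.0, 1.0, -0.027, 0.0]
contact_force: [0.2, 0.7, -1.2]
grip_width: 0.0334
grip_force: 30.0
```

apply_moves:
  deltas:
    - [[-0.5,0,0,0,0],[-0.5,0,0,0,0],[-0.5,0,0,0,0],[-0.5,0,0,0,0]]

```text
clock: 11.5
eef_pos: [0.5365, -0.0671, 0.18]
tcp_rot: [-0.0, 1.0, -0.027, -0.001]
contact_force: [0.7, 1.2, -2.0]
grip_width: 0.0336
grip_force: 30.0
```

```bash
python3 - <<'E'
from h import *
o=bot.get_obs(); print(o['clock'],o['eef_pos'],o['joint_vel'].round(3),o['grip_width'],o['grip_force'])
im=viewer.camera('wrist')[:,:,::-1]
s=viewer.camera('side')[:,:,::-1]
cv2.imwrite('pics/w6c.png',np.vstack([cv2.resize(im[0:100,160:390],(690,300)),cv2.resize(s[135:210,202:374],(690,300),interpolation=cv2.INTER_CUBIC)]))
for n in ['car']:
  for cm in ('side','wrist'):
    for d in viewer.boxes_of(cm,n)[:3]: print(cm,n,np.round(d['at'],3),round(d['confidence'],2))
E
```

```text
11.5 [ 0.53654994 -0.06706183  0.17997342] [ 0.001 -0.004 -0.004 -0.    -0.001  0.   ] 0.033639637595674524 29.994735717773438
side car [0.477 0.111 0.019] 0.68
wrist car [ 0.621 -0.068  0.202] 0.6
```

View pics/w6c.png

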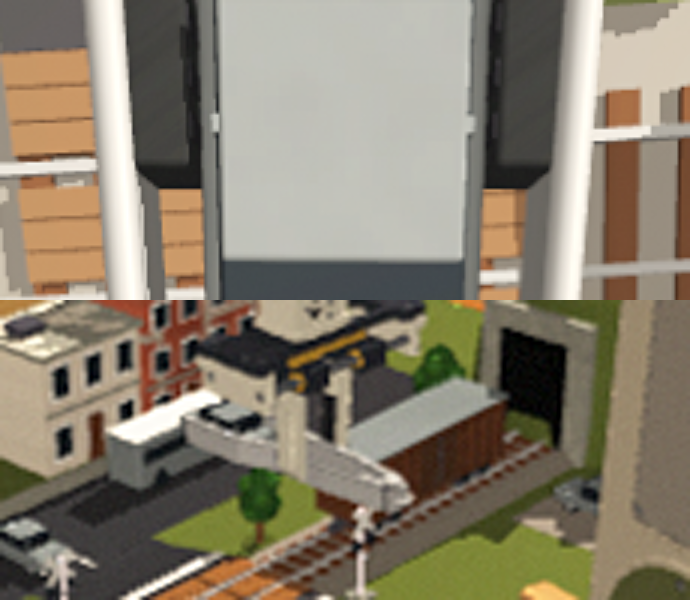

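The car is held between the jaws and level. Its wheels are at about 0.17 m, above the 0.116 m roof, and the crossing is empty.

```bash
python3 -c "
from station import bot
print(bot.sign_off())"
```

```text
the job is handed in; nothing more can be done
None
```

I picked up the large tongs, closed them on the grey car's sides and lifted it off the crossing. The job is handed in with the car held level in the air, wheels at about 0.17 m against the locomotive's roof at 0.116 m.

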